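# Hang the thread pail on the snap hook

## Robot

A 6-joint arm with a two-finger parallel gripper is mounted at the origin on the work surface. World frame = base frame: x ahead of the robot, y to its left, z up, the work surface at z = 0. Lengths are in m, angles in rad, forces in N, time in s.
With the tool pointing down it reaches from about 0.3 to 0.875 m from the base axis. Payload 6.4 kg.
Tool frame: the origin (TCP) lies between the finger pads; the fingertips stand 19 mm ahead of it and the grasp point (between the pads) is the TCP; z points along the fingers, y is the direction in which the jaws open and shut (so a half turn about z gives the same grasp; the last joint's range is limited). The gripper opens to 85 mm and grips with 20 to 120 N. Pads are 22 mm wide; open, the fingers measure 114 mm over their backs; the gripper's body (76 mm by 85 mm) begins 54 mm behind the grasp point. The pads swing forward as they close: fully open they stand 13 mm farther back than shut.
Start: joints at [0.98, 0.181, 1.607, -0, 1.354, -0.206], TCP at [0.216, 0.533, 0.25] pointing down, gripper open.
Joint ranges: [-2.99, 2.99], [-0.89, 2.07], [0.3, 2.58], [-1.14, 4.28], [0, 2.63], [-3.12, 3.12]. Speed limits (rad/s): [2.57, 2.57, 3.01, 3.14, 3.14, 3.14].

## Interface

Orientations are given as a unit quaternion [w, x, y, z].
In Python, from bench import * gives the robot as it stands.
- The arm moves only by the tool apply_moves, never from a script. Its argument "moves" is a list that holds one entry, the list of rows, each a list of 7 numbers: the shift along the tool's x, y, z in cm, then the turn, a rotation vector about the tool's x, y, z in rad, then the opening, from 0 (shut) to 1 (fully open). A call has 1 to 8 rows; each row is the pose to reach, as a shift and turn from the pose commanded when the call began, along the tool's axes at that moment; what a row does not reach only later rows make up. A row lasts 1/10 s, in which the tool goes at most 50 mm and 8.59 degrees, less where a joint would pass 70% of its speed; a pose out of reach is approached as far as the arm can. A call with a gripper value outside its range is refused whole. The fingers move at their own pace and stop on an object; the grip force is fixed at half the most. Time passes only in rows, so rows that repeat a pose let the fingers close. It gives the time, the measured TCP pose, the force and the opening at its end, in the units of the state.
- get_obs(): the state, without advancing time (a new reading comes with each control period).
- camera(name): name is "side" or "top"; returns the picture (400x640x3 uint8, red, green, blue); there is no depth.
- get_calibration(name): a dict with "vertical_fov" (degrees; the focal length in pixels is half the picture's height over the tangent of half this angle, whatever the lens; pixels are square), "cx", "cy" (the principal point, pixels), "R" (3x3) and "t" (3): a world point X has camera coordinates R X + t. Camera axes: x right, y down, z forward; pixel columns grow to the right and rows downward; lengths in m; the calibration is good to about 2 mm. A picture is of the moment at which its call begins. get_calibration takes no time and is no camera call.
- hand_in(): hands the job in, once; it reports no verdict.
The state is a dict: "time_s": time; "q": joint angles; "dq": joint speeds; "joint_efforts": joint torques, N m; "eef_pos": TCP position; "eef_rot": TCP orientation; "wrist_force": force on the tool from outside, world axes, zero at the start; "torque": the same for the moment, N m; "opening": opening from 0.0 (shut) to 1.0 (fully open).
Only numpy, scipy, OpenCV 4.12 (cv2) and the standard library are available. Lean on these libraries where they do the work, as an engineer would, in place of code of your own. Each camera call takes 0.05 s, during which the arm holds its last target. There are 200 camera calls.

## Task

With the thread pail left standing on the table, swing its flat-lying bail up until it stands upright. Then lift the pail by the bail's wooden grip, keeping it level, and hang it on the stand's twin hook: press the bail gently down past both spring keepers, which spring shut above it, and on until you feel it bear firmly on the bottom of both hooks; only then let go. Do not knock the spool, the tape dispenser or the scissors.

Things in the scene. Friction and masses are not known exactly. Their poses are not given: they have to be found in the camera images.
- pail: Loose round sheet-steel pail, open on top, thread spools fixed inside: 90 mm across the rim, 80 mm across the foot, 70 mm high, 0.38 to 0.54 kg in all. Origin at the centre of its underside, z up. The bail's hinge line runs along the pail's y, 62 mm above the underside, through the pail's axis. Lying flat, the bail sticks out to the pail's -x side.
- bail (a joint): Hinge angle of the bail, rad: 0 = flat, level, towards the pail's -x; pi/2 = upright; 3.14 = flat towards +x. Little friction (0.02 N m): let go on the way up it falls back. The bail is a U of 5 mm round steel wire, 106 mm wide; its crossbar is bare straight wire for 31 mm on either side of the grip.
- bail_grip (a point): Middle of the wooden grip on the bail's crossbar, 96 mm from the hinge line (so 158 mm above the pail's underside when upright). The grip is 16 mm thick, 30 mm long along the pail's y, and turns easily on the wire. With the bail flat, 41 mm of free space lies between grip and rim.
- stand: Fixed hook stand. Origin on the table straight below the middle of the hook's seat; +x points from the hook's front lips back to the post. Two equal prongs, 7 mm wide, centred at y = +34 and -34 mm; the grip and fingers go in the free space between them (back to x = 58 mm) and the bare wire lies across both. Each slot is 11 mm wide in x, centred on x = 0, its lips flared outwards above.
- post_top (a point): Top of the stand's 16 mm post, 215 mm above the table, at the stand's x = 110 mm. The collar with the prongs is clamped on the post at a different height each time: a seated wire's middle is 181 to 209 mm above the table. This is not in any pose: find it by feel or sight. The lips end 28 mm (front) and 37 mm (back) above a seated wire's middle. The hook must never bear more than 22 N.
- keeper_left (a joint): Sprung keeper tongue in the prong at the stand's y = +34 mm, rad: 0 = shut, level across the slot; it swings down as the wire presses on it, to about 0.8 when the wire passes, then springs shut above it. A wire coming down meets the keepers about 18 mm above its seated height. Bear down on the seat with about 10 N, the pail's weight included, before letting go.
- keeper_right (a joint): The same for the prong at y = -34 mm. Pressing through both takes 8 to 13 N in all, the pail's weight included and more than that weight alone; past them the resistance drops by more than half, then the wire meets the rigid seat. The bail's sides pass outside the prongs, so bring the pail in from the front (-x), crossbar above the lips, rim under the prongs (15 mm below the seat).
- spool: Bystander: loose thread spool standing on the table, 44 mm across, 52 mm high, origin under its centre.
- dispenser: Bystander: loose black tape dispenser, 120 x 50 mm, 62 mm high, origin under its centre.
- scissors: Bystander: loose scissors lying flat, about 180 x 80 mm, 10 mm high, origin at the pivot.
Things that resemble listed ones, but are neither listed nor needed, are in the scene too. Of the things that look like the pail, the largest one is meant.

How it is judged:
On the way, in this order (a step that is already met when the one before it is completed fails the run):
1. the bail stands upright (joint 1.3 to 1.84 rad) while the pail stands on the table (value of joint bail between 1.3 and 1.84 rad and height (world z) of pail below 0.006 m and angle between pail's own z axis and vertical below 0.12 rad), for 0.2 s.
2. the pail has been lifted clear of the table (height (world z) of pail above 0.025 m), for 0.2 s.
3. the bail is pressed home: it bears on the hooks with more than 6.5 N (more than the pail's weight) below the shut keepers (contact force between pail and stand above 6.5 N and value of joint each of keeper_left, keeper_right below 0.1 rad and x of bail_grip in the frame of stand between -0.0055 and 0.0055 m), for 0.1 s.
At the end, for the whole second after the job is handed in: The pail hangs from the stand alone, released and at rest, within 0.25 rad of level and clear of the table; the bail's wire lies in the slots of both prongs (grip middle within 5.5 mm of the seat in the stand's x, 14 mm in y) below both keepers, which are shut again (under 0.1 rad) (x of bail_grip in the frame of stand between -0.0055 and 0.0055 m and y of bail_grip in the frame of stand between -0.014 and 0.014 m and height (world z) of bail_grip above 0.172 m and height (world z) of pail above 0.015 m and value of joint each of keeper_left, keeper_right below 0.1 rad and contact force between pail and stand above 1.5 N and angle between pail's own z axis and vertical below 0.25 rad and linear speed of pail below 0.05 m/s and contact force between pail and the fingers below 0.1 N); the robot touches nothing.
It fails at once if the hook is loaded with more than 22 N (contact force between pail and stand above 22 N).
It fails at once if the pail is tipped more than 0.45 rad (angle between pail's own z axis and vertical above 0.45 rad).
It fails at once if the spool is moved more than 20 mm (distance of spool from where it was at the start of the episode above 0.02 m).
It fails at once if the dispenser is moved more than 20 mm (distance of dispenser from where it was at the start of the episode above 0.02 m).
It fails at once if the scissors are moved more than 20 mm (distance of scissors from where it was at the start of the episode above 0.02 m).
It also fails if it takes over 72 s, if anything falls off the work surface, if the arm or the gripper's body presses on something with over 40 N, if the wrist force passes 120 N, or if a joint passes its speed limit or range.

## Working session

There is one attempt and no reset: what is moved stays moved. The work goes in short steps, Python scripts to look and compute and a tool call to move; the robot and the scene stay as the last step left them, time stands still between calls to the robot, and variables do not carry over. Pictures are saved under pics/ and viewed, about 8 in all and at most 12, crops included, and the job is handed in when it is done.

Besides the shell and the picture viewer there is one more tool, called after "Call:" as name(argument=value, ...), one argument or row to a line, values as JSON. apply_moves: Moves the arm, as the interface text tells. Its arguments: {"type":"object","properties":{"moves":{"type":"array","items":{"type":"array","items":{"type":"array","items":{"type":"number"}}}}},"required":["moves"]}

```bash
mkdir -p pics; ls; python3 - <<'E'
from bench import *
import cv2
for n in ("side","top"):
    im=camera(n); cv2.imwrite(f"pics/{n}0.png",im[:,:,::-1]); c=get_calibration(n); print(n,c)
print(get_obs())
E
```

```text
pics
side {'vertical_fov': 43.582399296890486, 'cx': 321.0066361536519, 'cy': 203.3821234331944, 'R': array([[ 0.72287478, -0.69097784, -0.00129377],
       [-0.40940175, -0.42679073, -0.80637453],
       [ 0.55663476,  0.58343748, -0.59140379]]), 't': array([-0.43833511,  0.33247171,  0.94744761])}
top {'vertical_fov': 53.405638495751624, 'cx': 317.58716829880177, 'cy': 194.82355435407683, 'R': array([[ 2.47318427e-02, -9.99693937e-01, -6.07464161e-04],
       [-9.94716435e-01, -2.45481301e-02, -9.96825159e-02],
       [ 9.96370947e-02,  3.06958689e-03, -9.95019109e-01]]), 't': array([-0.04421757,  0.5867958 ,  1.0531391 ])}
{'time_s': 0.1, 'q': array([ 9.79681363e-01,  1.81473881e-01,  1.60790010e+00,  9.18055342e-06,
        1.35376487e+00, -2.06324296e-01]), 'dq': array([-0.00020918, -0.00073829, -0.0019156 , -0.00012025, -0.00023465,
        0.00137567]), 'joint_efforts': array([ 2.12526006e-04, -4.45880091e+01, -3.52237952e+01, -3.56679720e-04,
        4.16492665e-03, -1.01334092e-05]), 'eef_pos': array([0.21557144, 0.53257272, 0.24947402]), 'eef_rot': array([-3.04275828e-04,  1.91211495e-01,  9.81548555e-01, -7.10712852e-04]), 'wrist_force': array([ 0.42595928,  0.17933739, -0.81130609]), 'torque': array([-0.01309318, -0.01085523, -0.03555571]), 'opening': 1.0004853947538923}
```

View pics/top0.png

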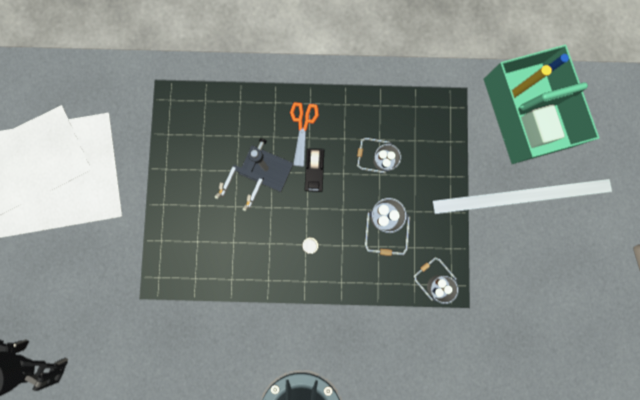

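View pics/side0.png

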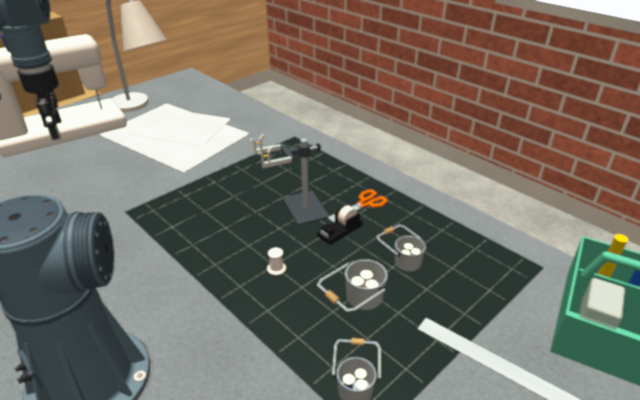

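The top view shows the target pail at (389,215) with its grip at (387,252), the post top at (255,154), and the prong tips near (220,192) and (248,205). The spool is at (310,246). I'll enlarge these areas next.

```bash
python3 - <<'E'
import cv2,numpy as np
t=cv2.imread("pics/top0.png");s=cv2.imread("pics/side0.png")
def c(im,x,y,w,h,k): return cv2.resize(im[y:y+h,x:x+w],(w*k,h*k),interpolation=cv2.INTER_CUBIC)
a=c(t,205,130,80,60+20,5); b=c(t,350,185,80,80,5)
d=c(s,245,125,80,50,5); e=c(s,315,250,80,70,5)
d=cv2.copyMakeBorder(d,0,100,0,0,cv2.BORDER_CONSTANT)
cv2.imwrite("pics/z1.png",cv2.resize(np.vstack([np.hstack([a,b])]),(800,400)))
cv2.imwrite("pics/z2.png",np.hstack([d,e]))
E
cat > h.py <<'E'
import numpy as np, cv2
from bench import *
K={}
for n in("side","top"):
    c=get_calibration(n); K[n]=(200/np.tan(np.radians(c["vertical_fov"])/2),c["cx"],c["cy"],np.array(c["R"]),np.array(c["t"]))
def ray(n,u,v):
    f,cx,cy,R,t=K[n]; d=R.T@np.array([(u-cx)/f,(v-cy)/f,1]); return -R.T@t,d/np.linalg.norm(d)
def onz(n,u,v,z):
    o,d=ray(n,u,v); return o+d*(z-o[2])/d[2]
def tri(a,b):
    (o1,d1),(o2,d2)=ray("top",*a),ray("side",*b)
    s=np.linalg.lstsq(np.c_[d1,-d2],o2-o1,rcond=None)[0]; p,q=o1+s[0]*d1,o2+s[1]*d2
    return (p+q)/2,np.linalg.norm(p-q)
def proj(n,X):
    f,cx,cy,R,t=K[n]; p=R@np.asarray(X)+t; return np.array([cx+f*p[0]/p[2],cy+f*p[1]/p[2]])
E
```

```text
(no output)
```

View pics/z1.png

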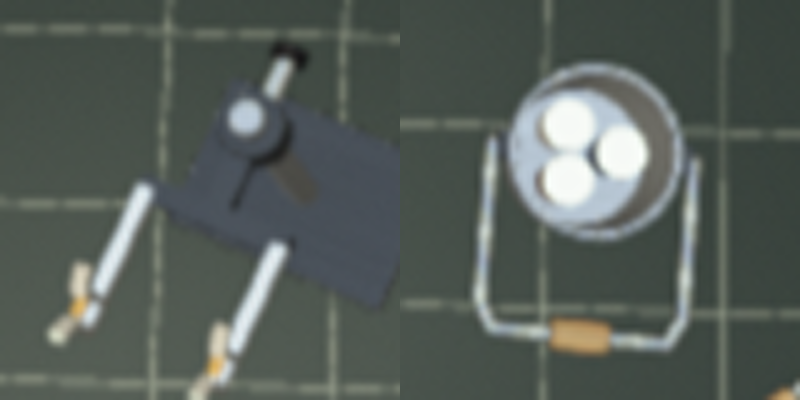

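View pics/z2.png

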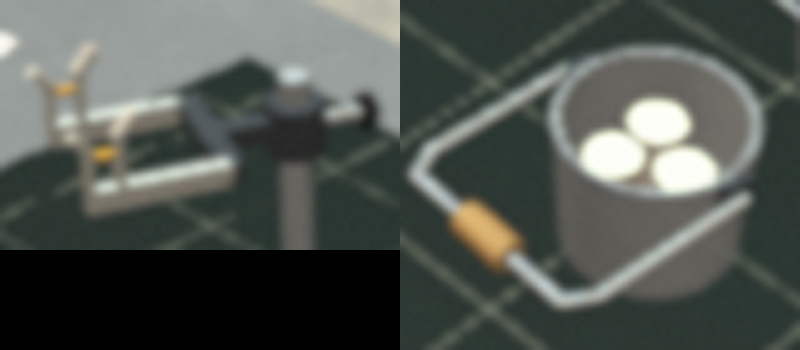

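```bash
python3 - <<'E'
from h import *
np.set_printoptions(precision=4,suppress=True)
o=onz("top",254.2,153.2,.215); print("post",o, "tri",tri((254.2,153.2),(245+294/5,125+76/5)))
for a,b in (((220.8,191.4),(258,143)),((248.2,203),(266,155.8))): print("keeper",tri(a,b))
# rails top face ends
for zz in (.19,.2): 
  for p in ((143,185),(90,320),(280,245),(225,380)): print(zz,"rail",onz("top",205+p[0]/5,130+p[1]/5,zz))
r=onz("top",389.6,215.2,.07); g=onz("top",386,252.4,.062); gt=tri((386,252.4),(332.4,297)); print("rim",r,"grip",g,gt,np.linalg.norm((r-g)[:2]))
t=cv2.imread("pics/top0.png"); hsv=cv2.cvtColor(t,cv2.COLOR_BGR2HSV)
m=cv2.inRange(hsv,(8,90,90),(25,255,255)); n,l,st,c=cv2.connectedComponentsWithStats(m)
print([(st[i],c[i]) for i in range(1,n) if st[i,4]>4])
e=[onz("top",350+a/5,185+b/5,.062) for a,b in ((93,140),(294,160))]; print("hinge",e,(e[0]+e[1])/2)
# wire ends of crossbar
e2=[onz("top",350+a/5,185+b/5,.062) for a,b in ((95,330),(262,347))]; d=e2[0]-e2[1];print("crossbar",d,np.arctan2(d[1],d[0]))
print("spool",onz("top",310,246,.052),"disp",onz("top",315,170,.062),"scissors",onz("top",302,140,.01))
E
```

```text
post [0.6608 0.1164 0.215 ] tri (array([0.6606, 0.1175, 0.2119]), np.float64(0.0020280413606892137))
keeper (array([0.5714, 0.1901, 0.2091]), np.float64(0.0017222593258038937))
keeper (array([0.5465, 0.1268, 0.2095]), np.float64(0.0018754368377061207))
0.19 rail [0.632  0.1673 0.19  ]
0.19 rail [0.5681 0.1889 0.19  ]
0.19 rail [0.6053 0.1023 0.19  ]
0.19 rail [0.5418 0.1252 0.19  ]
0.2 rail [0.6303 0.1651 0.2   ]
0.2 rail [0.5672 0.1865 0.2   ]
0.2 rail [0.604  0.1008 0.2   ]
0.2 rail [0.5412 0.1235 0.2   ]
rim [ 0.5349 -0.2188  0.07  ] grip [ 0.4383 -0.2115  0.062 ] (array([ 0.4379, -0.2111,  0.0624]), np.float64(0.0010388317834943504)) 0.09686651837127552
[(array([513,  69,  35,  27, 237], dtype=int32), array([528.9072,  82.1139])), (array([289, 102,  30,  29, 497], dtype=int32), array([303.6378, 114.3702])), (array([357, 149,   6,   8,  38], dtype=int32), array([359.6842, 152.2368])), (array([219, 190,   3,   3,   8], dtype=int32), array([219.875, 190.875])), (array([246, 202,   3,   3,   7], dtype=int32), array([247.2857, 203.    ])), (array([380, 249,  12,   7,  72], dtype=int32), array([385.6667, 251.8194])), (array([421, 263,   8,   9,  40], dtype=int32), array([424.525, 266.525]))]
hinge [array([ 0.5398, -0.165 ,  0.062 ]), array([ 0.5319, -0.2706,  0.062 ])] [ 0.5358 -0.2178  0.062 ]
crossbar [0.0066 0.0869 0.    ] 1.494879300360467
spool [ 0.4497 -0.0132  0.052 ] disp [ 0.6505 -0.0213  0.062 ] scissors [0.7433 0.018  0.01  ]
```

```bash
cat >> h.py <<'E'
from scipy.spatial.transform import Rotation as Ro
def go(*targets):
    """targets: (x,y,z,yaw of tool y); prints shift cm + turn in the present tool axes"""
    o=get_obs(); w,x,y,z=o["eef_rot"]; R=Ro.from_quat([x,y,z,w])
    for X,Y,Z,a in targets:
        yy=np.array([np.cos(a),np.sin(a),0]); zz=np.array([0,0,-1.]); T=Ro.from_matrix(np.c_[np.cross(yy,zz),yy,zz])
        print(np.round(R.inv().apply(np.array([X,Y,Z])-o["eef_pos"])*100,2), np.round((R.inv()*T).as_rotvec(),3))
    print("F",np.round(o["wrist_force"],2),"t",o["time_s"],"op",round(o["opening"],3),"pos",np.round(o["eef_pos"],4))
E
python3 -c "
from h import *
go((.438,-.2113,.15,-.075))"
```

```text
[-48.54 -60.58  10.02] [-2.000e-03  1.000e-03  1.261e+00]
F [ 0.43  0.18 -0.81] t 0.1 op 1.0 pos [0.2156 0.5326 0.2495]
```

Call:
apply_moves(
  moves=[
    [[-48.5,-60.6,6,0,0,1.26,0.47],[-48.5,-60.6,6,0,0,1.26,0.47],[-48.5,-60.6,6,0,0,1.26,0.47],[-48.5,-60.6,6,0,0,1.26,0.47],[-48.5,-60.6,6,0,0,1.26,0.47],[-48.5,-60.6,6,0,0,1.26,0.47],[-48.5,-60.6,6,0,0,1.26,0.47],[-48.5,-60.6,6,0,0,1.26,0.47]],
  ],
)

```text
time_s: 0.9
eef_pos: [0.3298, 0.1491, 0.2193]
eef_rot: [0.0, 0.714, 0.7, 0.0]
wrist_force: [2.2, -0.5, 0.2]
opening: 0.468
```

```bash
python3 -c "
from h import *
go((.438,-.2113,.15,-.075))"
```

```text
[-35.82  11.52   6.93] [ 0.001 -0.     0.055]
F [ 2.22 -0.5   0.23] t 0.9 op 0.468 pos [0.3298 0.1491 0.2193]
```

Call:
apply_moves(
  moves=[
    [[-35.8,11.5,6.5,0,0,0.055,0.47],[-35.8,11.5,6.5,0,0,0.055,0.47],[-35.8,11.5,6.5,0,0,0.055,0.47],[-35.8,11.5,6.5,0,0,0.055,0.47],[-35.8,11.5,6.5,0,0,0.055,0.47],[-35.8,11.5,6.5,0,0,0.055,0.47],[-35.8,11.5,6.5,0,0,0.055,0.47],[-35.8,11.5,6.5,0,0,0.055,0.47]],
  ],
)

```text
time_s: 1.7
eef_pos: [0.44, -0.212, 0.1537]
eef_rot: [0.0, 0.732, 0.681, -0.0]
wrist_force: [1.0, 0.8, 0.1]
opening: 0.469
```

Call:
apply_moves(
  moves=[
    [[0,0,0,0,0,0,0.47],[0,0,0,0,0,0,0.47]],
  ],
)

```text
time_s: 1.9
eef_pos: [0.4392, -0.2086, 0.1537]
eef_rot: [-0.001, 0.732, 0.682, -0.0]
wrist_force: [-0.0, 0.7, 0.5]
opening: 0.47
```

```bash
python3 -c "
from h import *
go((.438,-.2113,.063,-.075))"
```

```text
[-0.29 -0.09  9.07] [-0.002 -0.002  0.005]
F [-0.05  0.69  0.54] t 1.9 op 0.47 pos [ 0.4392 -0.2086  0.1537]
```

Call:
apply_moves(
  moves=[
    [[-0.3,-0.1,4.5,0,0,0,0.47],[-0.3,-0.1,7,0,0,0,0.47],[-0.3,-0.1,9.0,0,0,0,0.47],[-0.3,-0.1,9.0,0,0,0,0.47],[-0.3,-0.1,9.0,0,0,0,0.47],[-0.3,-0.1,9.0,0,0,0,0.47]],
  ],
)

```text
time_s: 2.5
eef_pos: [0.4396, -0.2117, 0.066]
eef_rot: [0.001, 0.731, 0.683, 0.0]
wrist_force: [0.3, 0.6, -0.0]
opening: 0.47
```

```bash
python3 - <<'E'
from h import *
go((.438,-.2113,.063,-.075))
t=camera("top");s=camera("side")
f=lambda im,x,y:cv2.resize(im[y:y+100,x:x+100,::-1],(400,400),interpolation=cv2.INTER_CUBIC)
cv2.imwrite("pics/g.png",np.hstack([f(t,340,175),f(s,290,220)]))
E
```

```text
[ 0.03 -0.16  0.3 ] [0.002 0.001 0.007]
F [ 0.28  0.55 -0.  ] t 2.5 op 0.47 pos [ 0.4396 -0.2117  0.066 ]
```

View pics/g.png

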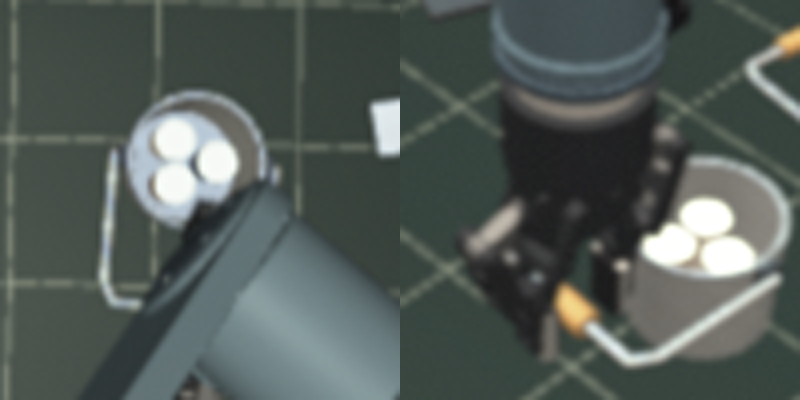

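The side crop shows the fingers straddling the grip, which is at about (433,297) in full-picture pixels, clear of the rim. Closing.

Call:
apply_moves(
  moves=[
    [[0,-0.1,0.3,0,0,0,0.47],[0,-0.1,0.3,0,0,0,0.3],[0,-0.1,0.3,0,0,0,0],[0,-0.1,0.3,0,0,0,0],[0,-0.1,0.3,0,0,0,0],[0,-0.1,0.3,0,0,0,0],[0,-0.1,0.3,0,0,0,0],[0,-0.1,0.3,0,0,0,0]],
  ],
)

```text
time_s: 3.4
eef_pos: [0.4377, -0.2116, 0.0615]
eef_rot: [-0.0, 0.731, 0.682, -0.0]
wrist_force: [-0.8, 0.7, 3.4]
opening: 0.166
```

```bash
python3 - <<'E'
from h import *
o=get_obs();p=o["eef_pos"];c=np.array([.5350,-.2183])
print(np.linalg.norm(p[:2]-c))
T=[]
for th in np.linspace(0,np.pi/2,17)[1:]:
    d=.096*np.array([-np.cos(th)+1,np.sin(th)])
    T.append((p[0]+d[0]*np.cos(-.075),p[1]+d[0]*np.sin(-.075),p[2]+d[1],-.075))
go(*T)
E
```

```text
0.09754620041831244
[-0.    0.05 -0.94] [-0.     0.     0.006]
[-0.    0.18 -1.87] [-0.     0.     0.006]
[-0.    0.41 -2.79] [-0.     0.     0.006]
[-0.    0.73 -3.67] [-0.     0.     0.006]
[-0.01  1.13 -4.53] [-0.     0.     0.006]
[-0.01  1.62 -5.33] [-0.     0.     0.006]
[-0.01  2.18 -6.09] [-0.     0.     0.006]
[-0.02  2.81 -6.79] [-0.     0.     0.006]
[-0.02  3.51 -7.42] [-0.     0.     0.006]
[-0.03  4.27 -7.98] [-0.     0.     0.006]
[-0.03  5.07 -8.47] [-0.     0.     0.006]
[-0.04  5.93 -8.87] [-0.     0.     0.006]
[-0.04  6.81 -9.19] [-0.     0.     0.006]
[-0.05  7.73 -9.42] [-0.     0.     0.006]
[-0.05  8.66 -9.55] [-0.     0.     0.006]
[-0.06  9.6  -9.6 ] [-0.     0.     0.006]
F [-0.83  0.67  3.42] t 3.4 op 0.166 pos [ 0.4377 -0.2116  0.0615]
```

Call:
apply_moves(
  moves=[
    [[0,0.05,-0.9,0,0,0,0],[0,0.18,-1.85,0,0,0,0],[0,0.4,-2.8,0,0,0,0],[0,0.7,-3.7,0,0,0,0],[0,1.1,-4.5,0,0,0,0],[0,1.6,-5.3,0,0,0,0],[0,2.2,-6.1,0,0,0,0],[0,2.2,-6.1,0,0,0,0]],
  ],
)

```text
time_s: 4.2
eef_pos: [0.4608, -0.2137, 0.1241]
eef_rot: [0.001, 0.731, 0.683, 0.0]
wrist_force: [-5.7, 1.2, 4.5]
opening: 0.165
```

Call:
apply_moves(
  moves=[
    [[0,0.6,-0.7,0,0,0,0],[0,1.3,-1.3,0,0,0,0],[0,2.1,-1.9,0,0,0,0],[0,2.9,-2.35,0,0,0,0],[0,3.75,-2.75,0,0,0,0],[0,4.6,-3.1,0,0,0,0],[0,4.6,-3.1,0,0,0,0],[0,4.6,-3.1,0,0,0,0]],
  ],
)

```text
time_s: 5.0
eef_pos: [0.5062, -0.2165, 0.154]
eef_rot: [0.001, 0.731, 0.682, 0.0]
wrist_force: [-1.1, 0.9, 6.3]
opening: 0.165
```

```bash
python3 -c "
from h import *
go((.5350,-.2188,.158,-.075))"
```

```text
[-0.03  2.89 -0.4 ] [0.001 0.001 0.006]
F [-1.07  0.91  6.29] t 5.0 op 0.165 pos [ 0.5062 -0.2165  0.154 ]
```

Call:
apply_moves(
  moves=[
    [[0,0.7,-0.2,0,0,0,0],[0,1.4,-0.32,0,0,0,0],[0,2.1,-0.4,0,0,0,0],[0,2.8,-0.45,0,0,0,0],[0,2.8,-0.45,0,0,0,0],[0,2.8,-0.45,0,0,0,0],[0,2.8,-0.45,0,0,0,0],[0,2.8,-0.45,0,0,0,0]],
  ],
)

```text
time_s: 5.8
eef_pos: [0.5332, -0.2182, 0.1578]
eef_rot: [-0.0, 0.731, 0.682, -0.0]
wrist_force: [0.9, -0.2, 0.9]
opening: 0.169
```

```bash
python3 - <<'E'
from h import *
go((.5350,-.2188,.158,-.075),(.535,-.2188,.258,-.075))
t=camera("top");s=camera("side")
f=lambda im,x,y:cv2.resize(im[y:y+100,x:x+100,::-1],(400,400),interpolation=cv2.INTER_CUBIC)
cv2.imwrite("pics/g2.png",np.hstack([f(t,340,175),f(s,310,220)]))
E
```

```text
[-0.04  0.18 -0.02] [-0.    -0.     0.006]
[ -0.04   0.18 -10.02] [-0.    -0.     0.006]
F [ 0.93 -0.24  0.91] t 5.8 op 0.169 pos [ 0.5332 -0.2182  0.1578]
```

View pics/g2.png

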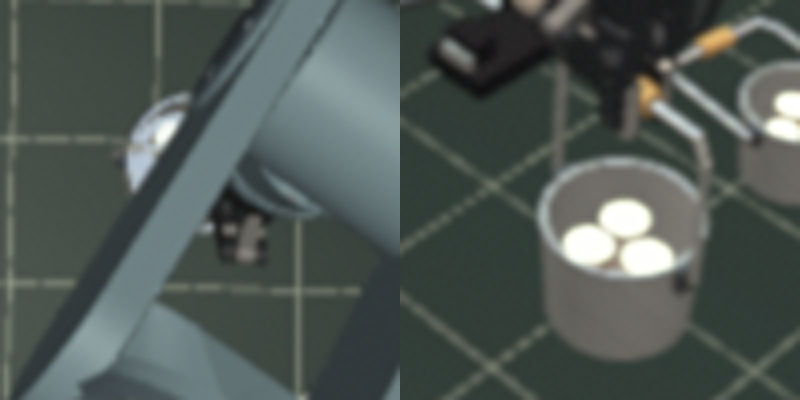

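The bail is upright and the pail still stands flat. Lifting.

Call:
apply_moves(
  moves=[
    [[0,0.1,-0.5,0,0,0,0],[0,0.15,-1.5,0,0,0,0],[0,0.15,-3,0,0,0,0],[0,0.15,-5,0,0,0,0],[0,0.15,-7,0,0,0,0],[0,0.15,-8.7,0,0,0,0],[0,0.15,-9.6,0,0,0,0],[0,0.15,-10,0,0,0,0]],
  ],
)

```text
time_s: 6.7
eef_pos: [0.5354, -0.2186, 0.2598]
eef_rot: [0.001, 0.731, 0.682, 0.0]
wrist_force: [0.0, 1.0, -4.4]
opening: 0.172
```

```bash
python3 - <<'E'
from h import *
a=-.365; S=np.array([.5585,.157]); x=np.array([np.cos(a),np.sin(a)])
f=S-.12*x; print(f,S)
go((f[0],f[1],.258,a),(*S,.258,a))
E
```

```text
[0.44640515 0.19983392] [0.5585 0.157 ]
[ 41.13 -11.76   0.1 ] [0.002 0.001 0.296]
[37.63 -0.28  0.13] [0.002 0.001 0.296]
F [ 0.    0.98 -4.44] t 6.7 op 0.172 pos [ 0.5354 -0.2186  0.2598]
```

Call:
apply_moves(
  moves=[
    [[0.4,-0.3,0,0,0,0,0],[1.3,-1,0,0,0,0.02,0],[2.7,-2,0,0,0,0.04,0],[4.5,-3.1,0,0,0,0.07,0],[6.5,-4.3,0,0,0,0.1,0],[8.7,-5.5,0,0,0,0.13,0],[10.9,-6.7,0,0,0,0.16,0],[13.1,-7.8,0,0,0,0.19,0]],
  ],
)

```text
time_s: 7.5
eef_pos: [0.4644, -0.0805, 0.2567]
eef_rot: [-0.001, 0.793, 0.609, -0.001]
wrist_force: [0.4, 0.4, -4.7]
opening: 0.168
```

```bash
python3 - <<'E'
from h import *
go((.4464,.1998,.258,-.365))
E
```

```text
[26.61 -8.97 -0.09] [-0.003 -0.     0.104]
F [ 0.39  0.35 -4.68] t 7.5 op 0.168 pos [ 0.4644 -0.0805  0.2567]
```

Call:
apply_moves(
  moves=[
    [[2.2,-1,0,0,0,0.02,0],[4.4,-2,0,0,0,0.04,0],[6.6,-3,0,0,0,0.06,0],[8.8,-4,0,0,0,0.08,0],[11,-4.9,0,0,0,0.1,0],[13.1,-5.7,0,0,0,0.1,0],[15.1,-6.4,0,0,0,0.1,0],[17,-7,0,0,0,0.1,0]],
  ],
)

```text
time_s: 8.3
eef_pos: [0.4403, 0.1015, 0.2569]
eef_rot: [-0.001, 0.822, 0.569, -0.001]
wrist_force: [-0.8, -0.2, -4.7]
opening: 0.162
```

Call:
apply_moves(
  moves=[
    [[1.8,-0.6,0,0,0,0,0],[3.5,-0.9,0,0,0,0,0],[5.1,-1,0,0,0,0,0],[6.5,-1,0,0,0,0,0],[7.7,-1,0,0,0,0,0],[8.6,-1,0,0,0,0,0],[9.1,-1,0,0,0,0,0],[9.3,-1,0,0,0,0,0]],
  ],
)

```text
time_s: 9.1
eef_pos: [0.4654, 0.1908, 0.2578]
eef_rot: [-0.0, 0.822, 0.57, -0.0]
wrist_force: [0.3, 0.2, -3.7]
opening: 0.166
```

```bash
python3 - <<'E'
from h import *
go((.4464,.1998,.258,-.365),(.5585,.157,.252,-.365))
s=camera("side");t=camera("top")
f=lambda im,x,y:cv2.resize(im[y:y+100,x:x+100,::-1],(400,400),interpolation=cv2.INTER_CUBIC)
cv2.imwrite("pics/g3.png",np.hstack([f(t,170,140),f(s,210,90)]))
E
```

```text
[ 0.17 -2.1  -0.02] [-0.     0.     0.006]
[0.1  9.9  0.58] [-0.     0.     0.006]
F [ 0.35  0.17 -3.65] t 9.1 op 0.166 pos [0.4654 0.1908 0.2578]
```

View pics/g3.png

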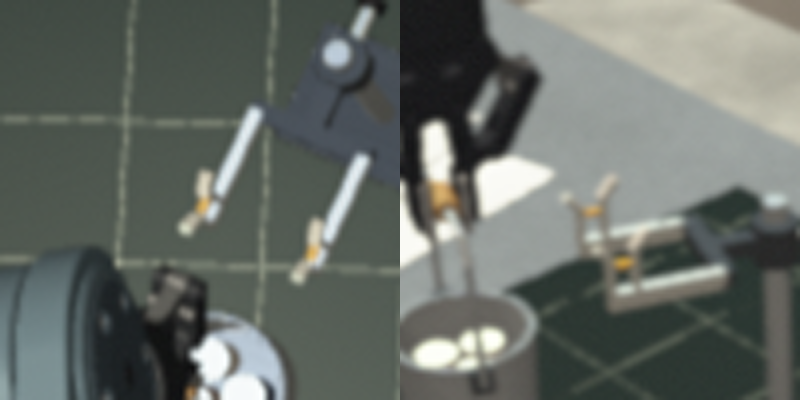

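The top crop shows both prongs ahead of the pail, with the keepers again at (220.8,191.3) and (248.7,203.3). The side crop shows the crossbar held above lip height. Moving in over the slots.

Call:
apply_moves(
  moves=[
    [[0.1,0.4,0,0,0,0.005,0],[0.1,1.3,0,0,0,0.005,0],[0.1,2.7,0,0,0,0.005,0],[0.1,4.4,0,0,0,0.005,0],[0.1,6.2,0,0,0,0.005,0],[0.1,8,0,0,0,0.005,0],[0.1,9.3,0,0,0,0.005,0],[0.1,9.9,0,0,0,0.005,0]],
  ],
)

```text
time_s: 10.0
eef_pos: [0.56, 0.1556, 0.2577]
eef_rot: [0.0, 0.824, 0.567, 0.0]
wrist_force: [-0.0, -0.1, -4.3]
opening: 0.172
```

Call:
apply_moves(
  moves=[
    [[0,0,0,0,0,0,0],[0,0,0,0,0,0,0],[0,0,0,0,0,0,0],[0,0,0,0,0,0,0],[0,0,0,0,0,0,0],[0,0,0,0,0,0,0]],
  ],
)

```text
time_s: 10.6
eef_pos: [0.5582, 0.1569, 0.2581]
eef_rot: [0.0, 0.823, 0.568, 0.0]
wrist_force: [-0.2, 0.2, -4.0]
opening: 0.167
```

```bash
python3 - <<'E'
from h import *
go((.5585,.157,.225,-.365))
s=camera("side");t=camera("top")
f=lambda im,x,y:cv2.resize(im[y:y+80,x:x+80,::-1],(400,400),interpolation=cv2.INTER_CUBIC)
cv2.imwrite("pics/g4.png",np.hstack([f(t,200,150),f(s,230,100)]))
E
```

```text
[0.02 0.02 3.31] [ 0.    -0.     0.001]
F [-0.17  0.22 -3.99] t 10.6 op 0.167 pos [0.5582 0.1569 0.2581]
```

View pics/g4.png

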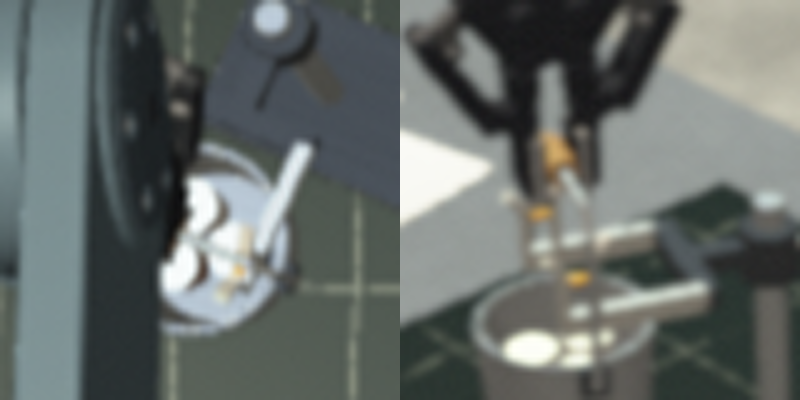

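Call:
apply_moves(
  moves=[
    [[0,0,0.3,0,0,0,0],[0,0,0.8,0,0,0,0],[0,0,1.4,0,0,0,0],[0,0,1.8,0,0,0,0],[0,0,2.1,0,0,0,0],[0,0,2.3,0,0,0,0],[0,0,2.4,0,0,0,0],[0,0,2.4,0,0,0,0]],
  ],
)

```text
time_s: 11.5
eef_pos: [0.5585, 0.1567, 0.2339]
eef_rot: [0.0, 0.823, 0.567, -0.0]
wrist_force: [1.1, -0.6, -3.6]
opening: 0.168
```

```bash
python3 - <<'E'
from h import *
go((.5585,.157,.22,-.365))
for X in ((.5465,.1268,.209),(.5465,.1268,.234),(.5717,.1885,.234)): print(proj("top",X),proj("side",X))
s=camera("side");t=camera("top")
f=lambda im,x,y:cv2.resize(im[y:y+50,x:x+50,::-1],(400,400),interpolation=cv2.INTER_CUBIC)
cv2.imwrite("pics/g5.png",np.hstack([f(t,215,180),f(s,240,115)]))
E
```

```text
[ 0.03 -0.01  1.39] [0.    0.    0.001]
F [ 1.12 -0.64 -3.65] t 11.5 op 0.168 pos [0.5585 0.1567 0.2339]
[247.9679108  203.32194896] [266.4161556  155.97271833]
[245.9821261  202.43128563] [265.72269349 146.88791132]
[218.54714021 190.3682068 ] [258.08555882 134.35358072]
```

View pics/g5.png

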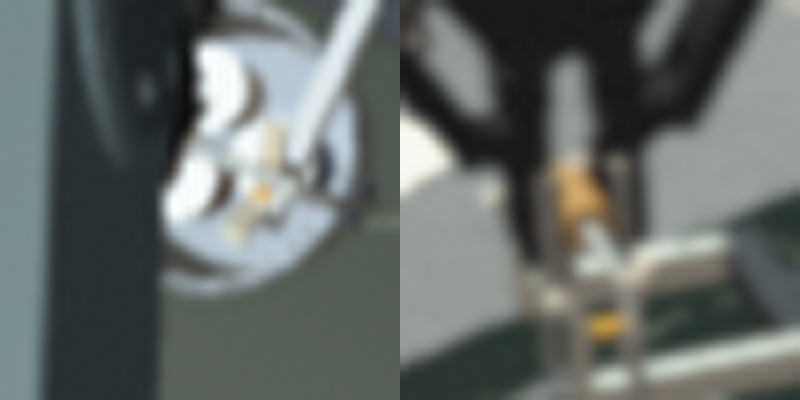

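The top crop suggests the wire sits up to 3–4 mm behind the slot middle, while the side crop puts it about on centre. Both are within the flare, so I'll go down by feel and watch the lateral force.

Call:
apply_moves(
  moves=[
    [[0,0,0.1,0,0,0,0],[0,0,0.2,0,0,0,0],[0,0,0.3,0,0,0,0],[0,0,0.4,0,0,0,0],[0,0,0.5,0,0,0,0],[0,0,0.5,0,0,0,0],[0,0,0.5,0,0,0,0]],
  ],
)

```text
time_s: 12.3
eef_pos: [0.5584, 0.1567, 0.2289]
eef_rot: [0.0, 0.823, 0.567, -0.0]
wrist_force: [-0.3, -0.1, -5.4]
opening: 0.165
```

Call:
apply_moves(
  moves=[
    [[0,0,0,0,0,0,0]],
  ],
)

```text
time_s: 12.4
eef_pos: [0.5585, 0.1567, 0.229]
eef_rot: [0.0, 0.823, 0.567, 0.0]
wrist_force: [0.1, -0.9, -3.6]
opening: 0.166
```

Call:
apply_moves(
  moves=[
    [[0,0,0.1,0,0,0,0],[0,0,0.2,0,0,0,0],[0,0,0.3,0,0,0,0],[0,0,0.4,0,0,0,0],[0,0,0.4,0,0,0,0],[0,0,0.4,0,0,0,0]],
  ],
)

```text
time_s: 13.0
eef_pos: [0.5584, 0.1567, 0.2249]
eef_rot: [0.0, 0.823, 0.567, -0.0]
wrist_force: [1.2, 0.3, -3.6]
opening: 0.164
```

Call:
apply_moves(
  moves=[
    [[0,0,0.1,0,0,0,0],[0,0,0.2,0,0,0,0],[0,0,0.3,0,0,0,0],[0,0,0.4,0,0,0,0],[0,0,0.4,0,0,0,0]],
  ],
)

```text
time_s: 13.5
eef_pos: [0.5582, 0.1568, 0.2207]
eef_rot: [-0.0, 0.823, 0.567, -0.0]
wrist_force: [-0.0, -0.5, -4.4]
opening: 0.17
```

Call:
apply_moves(
  moves=[
    [[0,0,0.1,0,0,0,0],[0,0,0.2,0,0,0,0],[0,0,0.3,0,0,0,0],[0,0,0.3,0,0,0,0],[0,0,0.3,0,0,0,0]],
  ],
)

```text
time_s: 14.0
eef_pos: [0.5584, 0.1567, 0.2179]
eef_rot: [0.0, 0.823, 0.567, -0.0]
wrist_force: [0.7, 0.4, -3.4]
opening: 0.166
```

```bash
python3 - <<'E'
from h import *
go((.5585,.157,.22,-.365))
F=[]
for i in range(4): s=camera("side");t=camera("top"); F.append(get_obs()["wrist_force"])
print(np.mean(F,0),np.std(F,0))
f=lambda im,x,y:cv2.resize(im[y:y+40,x:x+40,::-1],(400,400),interpolation=cv2.INTER_CUBIC)
cv2.imwrite("pics/g6.png",np.hstack([f(t,225,185),f(s,245,125)]))
E
```

```text
[ 0.03 -0.   -0.21] [0.    0.    0.001]
F [ 0.67  0.43 -3.44] t 14.0 op 0.166 pos [0.5584 0.1567 0.2179]
[-0.4412927   0.43956027 -4.09931491] [0.34396069 0.24524462 0.29763344]
```

View pics/g6.png

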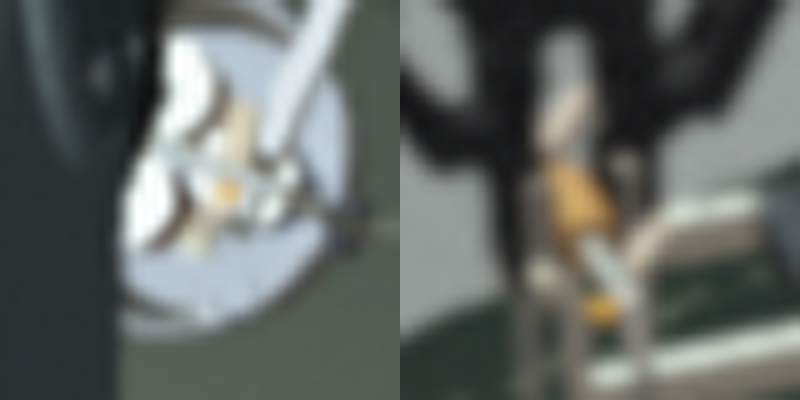

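Call:
apply_moves(
  moves=[
    [[0,-0.05,0.1,0,0,0,0],[0,-0.1,0.2,0,0,0,0],[0,-0.12,0.3,0,0,0,0],[0,-0.12,0.3,0,0,0,0]],
  ],
)

```text
time_s: 14.8
eef_pos: [0.5573, 0.1572, 0.2149]
eef_rot: [0.0, 0.823, 0.567, -0.0]
wrist_force: [0.7, -0.2, -3.2]
opening: 0.166
```

Call:
apply_moves(
  moves=[
    [[0,0,0.1,0,0,0,0],[0,0,0.2,0,0,0,0],[0,0,0.2,0,0,0,0],[0,0,0.2,0,0,0,0]],
  ],
)

```text
time_s: 15.2
eef_pos: [0.5573, 0.1572, 0.2132]
eef_rot: [-0.0, 0.823, 0.567, 0.0]
wrist_force: [-2.4, -0.5, -0.0]
opening: 0.17
```

Call:
apply_moves(
  moves=[
    [[0,0,0.1,0,0,0,0],[0,0,0.2,0,0,0,0],[0,0,0.2,0,0,0,0],[0,0,0.2,0,0,0,0]],
  ],
)

```text
time_s: 15.6
eef_pos: [0.5574, 0.1572, 0.2113]
eef_rot: [0.0, 0.823, 0.567, 0.0]
wrist_force: [-3.3, -0.5, 3.5]
opening: 0.166
```

Call:
apply_moves(
  moves=[
    [[0,0,0.1,0,0,0,0],[0,0,0.2,0,0,0,0],[0,0,0.2,0,0,0,0],[0,0,0.2,0,0,0,0]],
  ],
)

```text
time_s: 16.0
eef_pos: [0.5579, 0.1571, 0.2099]
eef_rot: [0.001, 0.823, 0.567, 0.001]
wrist_force: [-3.8, -0.9, 6.3]
opening: 0.164
```

Call:
apply_moves(
  moves=[
    [[0,0,0.1,0,0,0,0],[0,0,0.1,0,0,0,0],[0,0,0.1,0,0,0,0]],
  ],
)

```text
time_s: 16.3
eef_pos: [0.558, 0.157, 0.2093]
eef_rot: [0.001, 0.823, 0.567, 0.001]
wrist_force: [-4.2, -1.7, 8.7]
opening: 0.167
```

Call:
apply_moves(
  moves=[
    [[0,0,0.1,0,0,0,0],[0,0,0.1,0,0,0,0],[0,0,0.1,0,0,0,0]],
  ],
)

```text
time_s: 16.6
eef_pos: [0.558, 0.1572, 0.2084]
eef_rot: [0.001, 0.823, 0.567, 0.001]
wrist_force: [-4.5, -0.3, 8.6]
opening: 0.169
```

Call:
apply_moves(
  moves=[
    [[0,0,0.05,0,0,0,0],[0,0,0.1,0,0,0,0],[0,0,0.1,0,0,0,0]],
  ],
)

```text
time_s: 16.9
eef_pos: [0.5578, 0.1575, 0.2073]
eef_rot: [0.0, 0.823, 0.567, 0.001]
wrist_force: [-5.5, 0.3, 8.5]
opening: 0.165
```

Call:
apply_moves(
  moves=[
    [[0,0,0.05,0,0,0,0],[0,0,0.1,0,0,0,0],[0,0,0.1,0,0,0,0]],
  ],
)

```text
time_s: 17.2
eef_pos: [0.5576, 0.1577, 0.2061]
eef_rot: [-0.0, 0.823, 0.567, 0.001]
wrist_force: [-4.6, 1.7, 9.3]
opening: 0.162
```

Call:
apply_moves(
  moves=[
    [[0,0,0.05,0,0,0,0],[0,0,0.1,0,0,0,0],[0,0,0.1,0,0,0,0]],
  ],
)

```text
time_s: 17.5
eef_pos: [0.5574, 0.1578, 0.2048]
eef_rot: [-0.0, 0.823, 0.568, 0.001]
wrist_force: [-5.1, 1.6, 7.6]
opening: 0.165
```

Call:
apply_moves(
  moves=[
    [[0,0,0.05,0,0,0,0],[0,0,0.1,0,0,0,0],[0,0,0.1,0,0,0,0]],
  ],
)

```text
time_s: 17.8
eef_pos: [0.5571, 0.1579, 0.2035]
eef_rot: [-0.0, 0.823, 0.568, 0.0]
wrist_force: [-4.6, 1.8, 5.9]
opening: 0.167
```

Call:
apply_moves(
  moves=[
    [[0,0,0.05,0,0,0,0],[0,0,0.1,0,0,0,0],[0,0,0.1,0,0,0,0]],
  ],
)

```text
time_s: 18.1
eef_pos: [0.5569, 0.1579, 0.2023]
eef_rot: [-0.001, 0.823, 0.568, 0.0]
wrist_force: [-6.3, 2.2, 4.7]
opening: 0.169
```

Call:
apply_moves(
  moves=[
    [[0,0,0.05,0,0,0,0],[0,0,0.1,0,0,0,0],[0,0,0.1,0,0,0,0]],
  ],
)

```text
time_s: 18.4
eef_pos: [0.556, 0.158, 0.2003]
eef_rot: [-0.001, 0.823, 0.568, -0.001]
wrist_force: [-6.5, 4.0, -1.1]
opening: 0.163
```

Call:
apply_moves(
  moves=[
    [[0,0,0.05,0,0,0,0],[0,0,0.1,0,0,0,0],[0,0,0.1,0,0,0,0]],
  ],
)

```text
time_s: 18.7
eef_pos: [0.5573, 0.157, 0.1992]
eef_rot: [0.0, 0.823, 0.567, -0.0]
wrist_force: [-0.6, -1.2, -3.8]
opening: 0.166
```

Call:
apply_moves(
  moves=[
    [[0,0,0.05,0,0,0,0],[0,0,0.1,0,0,0,0],[0,0,0.1,0,0,0,0]],
  ],
)

```text
time_s: 19.0
eef_pos: [0.5574, 0.157, 0.1989]
eef_rot: [0.0, 0.823, 0.567, 0.0]
wrist_force: [-0.2, -0.4, -4.1]
opening: 0.165
```

Call:
apply_moves(
  moves=[
    [[0,0,0.05,0,0,0,0],[0,0,0.1,0,0,0,0],[0,0,0.1,0,0,0,0]],
  ],
)

```text
time_s: 19.3
eef_pos: [0.5573, 0.1571, 0.1979]
eef_rot: [-0.0, 0.823, 0.567, -0.0]
wrist_force: [-0.2, 0.8, -5.0]
opening: 0.166
```

Call:
apply_moves(
  moves=[
    [[0,0,0.05,0,0,0,0],[0,0,0.1,0,0,0,0],[0,0,0.1,0,0,0,0]],
  ],
)

```text
time_s: 19.6
eef_pos: [0.5572, 0.1572, 0.1968]
eef_rot: [-0.0, 0.823, 0.567, -0.0]
wrist_force: [-0.3, 0.2, -5.3]
opening: 0.164
```

Call:
apply_moves(
  moves=[
    [[0,0,0.05,0,0,0,0],[0,0,0.05,0,0,0,0],[0,0,0.05,0,0,0,0]],
  ],
)

```text
time_s: 19.9
eef_pos: [0.5573, 0.1572, 0.1964]
eef_rot: [0.0, 0.823, 0.567, 0.0]
wrist_force: [-0.7, 0.8, -4.1]
opening: 0.169
```

Call:
apply_moves(
  moves=[
    [[0,0,0.05,0,0,0,0],[0,0,0.05,0,0,0,0],[0,0,0.05,0,0,0,0]],
  ],
)

```text
time_s: 20.2
eef_pos: [0.5574, 0.1572, 0.1961]
eef_rot: [0.0, 0.823, 0.567, 0.0]
wrist_force: [0.0, 0.4, -4.0]
opening: 0.164
```

Call:
apply_moves(
  moves=[
    [[0,0,0.05,0,0,0,0],[0,0,0.05,0,0,0,0],[0,0,0.05,0,0,0,0]],
  ],
)

```text
time_s: 20.5
eef_pos: [0.5574, 0.1572, 0.1959]
eef_rot: [0.0, 0.823, 0.567, 0.0]
wrist_force: [-1.9, -0.6, 0.6]
opening: 0.166
```

Call:
apply_moves(
  moves=[
    [[0,0,0.05,0,0,0,0],[0,0,0.05,0,0,0,0],[0,0,0.05,0,0,0,0]],
  ],
)

```text
time_s: 20.8
eef_pos: [0.5575, 0.1572, 0.1957]
eef_rot: [0.0, 0.823, 0.567, 0.0]
wrist_force: [-2.9, -0.6, 5.5]
opening: 0.165
```

Call:
apply_moves(
  moves=[
    [[0,0,0.05,0,0,0,0],[0,0,0.05,0,0,0,0],[0,0,0.05,0,0,0,0]],
  ],
)

```text
time_s: 21.1
eef_pos: [0.5576, 0.1572, 0.1956]
eef_rot: [0.0, 0.823, 0.568, 0.0]
wrist_force: [-5.0, -0.9, 8.5]
opening: 0.166
```

Rigid seat found at z ≈ 0.196 with about 12 N on the hooks. I'll hold briefly, then check and release.

Call:
apply_moves(
  moves=[
    [[0,0,0,0,0,0,0],[0,0,0,0,0,0,0],[0,0,0,0,0,0,0]],
  ],
)

```text
time_s: 21.4
eef_pos: [0.5576, 0.1572, 0.1956]
eef_rot: [0.0, 0.823, 0.567, 0.0]
wrist_force: [-5.4, -1.4, 8.3]
opening: 0.162
```

```bash
python3 - <<'E'
from h import *
F=[]
for i in range(4): s=camera("side");t=camera("top"); F.append(get_obs()["wrist_force"])
print(np.mean(F,0))
go((.5585,.157,.1955,-.365))
f=lambda im,x,y:cv2.resize(im[y:y+50,x:x+50,::-1],(400,400),interpolation=cv2.INTER_CUBIC)
cv2.imwrite("pics/g7.png",np.hstack([f(t,215,180),f(s,240,120)]))
E
```

```text
[-4.76152861 -0.94176354  8.19433687]
[0.01 0.09 0.02] [ 0.001 -0.     0.001]
F [-4.48 -1.08  8.25] t 21.8 op 0.162 pos [0.5576 0.1572 0.1957]
```

View pics/g7.png

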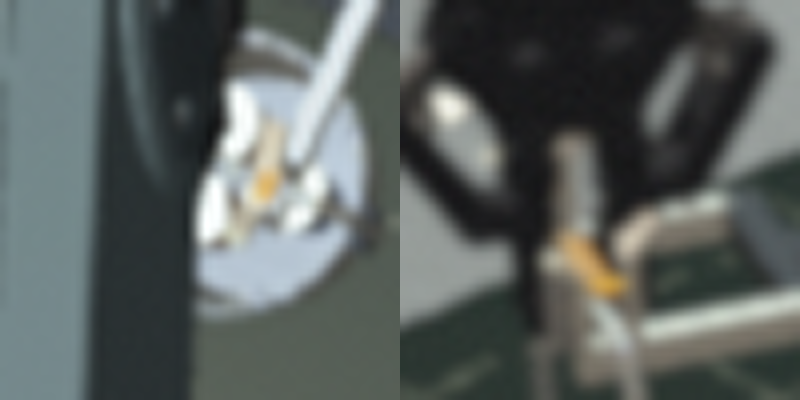

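The wire runs under the right keeper's orange tongue, seen at about (600,270) in the side crop. Both prongs went through the force drop, so I'm releasing.

Call:
apply_moves(
  moves=[
    [[0,-0.03,-0.05,0,0,0,0],[0,-0.05,-0.08,0,0,0,0.1],[0,-0.05,-0.08,0,0,0,0.25],[0,-0.05,-0.08,0,0,0,0.35],[0,-0.05,-0.08,0,0,0,0.45],[0,-0.05,-0.08,0,0,0,0.45],[0,-0.05,-0.08,0,0,0,0.45],[0,-0.05,-0.08,0,0,0,0.45]],
  ],
)

```text
time_s: 22.6
eef_pos: [0.5568, 0.1574, 0.1952]
eef_rot: [-0.0, 0.823, 0.567, -0.0]
wrist_force: [-0.3, 0.3, -0.3]
opening: 0.446
```

Call:
apply_moves(
  moves=[
    [[0,0,-0.3,0,0,0,0.45],[0,0,-1,0,0,0,0.45],[0,0,-2,0,0,0,0.45],[0,0,-3.5,0,0,0,0.45],[0,0,-5,0,0,0,0.45],[0,0,-7,0,0,0,0.45],[0,0,-9,0,0,0,0.45],[0,0,-11,0,0,0,0.45]],
  ],
)

```text
time_s: 23.4
eef_pos: [0.557, 0.1574, 0.3077]
eef_rot: [0.0, 0.823, 0.567, 0.001]
wrist_force: [0.3, -0.1, 0.2]
opening: 0.452
```

Call:
apply_moves(
  moves=[
    [[0,-4,-2,0,0,0,0.45],[0,-8,-2,0,0,0,0.45],[0,-12,-2,0,0,0,0.45],[0,-16,-2,0,0,0,0.45],[0,-20,-2,0,0,0,0.45],[0,-20,-2,0,0,0,0.45],[0,-20,-2,0,0,0,0.45],[0,-20,-2,0,0,0,0.45]],
  ],
)

```text
time_s: 24.2
eef_pos: [0.3708, 0.2284, 0.3263]
eef_rot: [0.0, 0.823, 0.567, 0.001]
wrist_force: [-0.2, -0.0, 0.1]
opening: 0.445
```

```bash
python3 - <<'E'
from h import *
o=get_obs();print(o["time_s"],o["eef_pos"],o["wrist_force"],o["opening"])
t=camera("top");s=camera("side");t2=camera("top");s2=camera("side")
print("motion diff",np.abs(s2[110:260,220:330].astype(int)-s[110:260,220:330]).mean())
f=lambda im,x,y:cv2.resize(im[y:y+80,x:x+80,::-1],(400,400),interpolation=cv2.INTER_CUBIC)
cv2.imwrite("pics/g8.png",np.hstack([f(t2,195,140),f(s2,230,120)]))
E
```

```text
24.2 [0.37082182 0.22839918 0.32625208] [-0.19631289 -0.04320049  0.07342216] 0.445078037691619
motion diff 0.6795151515151515
```

View pics/g8.png

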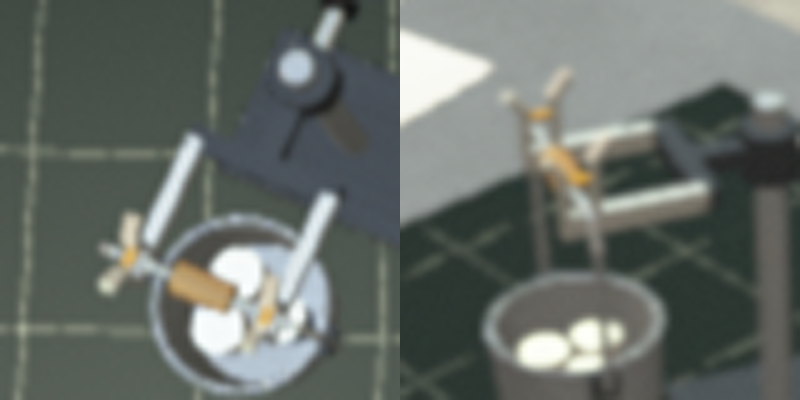

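The pail hangs level, with the wire under both orange keepers at (128,257) and (267,315) in the top crop and the grip midway between them. I'll let it settle, then hand in.

Call:
apply_moves(
  moves=[
    [[0,0,0,0,0,0,0.45],[0,0,0,0,0,0,0.45],[0,0,0,0,0,0,0.45],[0,0,0,0,0,0,0.45],[0,0,0,0,0,0,0.45],[0,0,0,0,0,0,0.45],[0,0,0,0,0,0,0.45],[0,0,0,0,0,0,0.45]],
  ],
)

```text
time_s: 25.2
eef_pos: [0.3699, 0.2286, 0.3253]
eef_rot: [0.0, 0.823, 0.567, 0.0]
wrist_force: [0.7, 0.2, -0.2]
opening: 0.453
```

Call:
apply_moves(
  moves=[
    [[0,0,0,0,0,0,0.45],[0,0,0,0,0,0,0.45],[0,0,0,0,0,0,0.45],[0,0,0,0,0,0,0.45],[0,0,0,0,0,0,0.45],[0,0,0,0,0,0,0.45],[0,0,0,0,0,0,0.45],[0,0,0,0,0,0,0.45]],
  ],
)

```text
time_s: 26.0
eef_pos: [0.3699, 0.2285, 0.3252]
eef_rot: [0.0, 0.823, 0.567, -0.0]
wrist_force: [0.3, -0.7, 0.7]
opening: 0.453
```

```bash
python3 - <<'E'
from h import *
S=[camera("side")[110:260,220:330].astype(int) for i in range(6)]
print([round(np.abs(S[i]-S[0]).mean(),2) for i in range(1,6)])
o=get_obs(); print(o["time_s"],o["wrist_force"]); print(hand_in())
E
```

```text
[np.float64(0.68), np.float64(0.68), np.float64(0.68), np.float64(0.68), np.float64(0.68)]
26.3 [-0.46578592 -0.29364986 -0.28941756]
the job is handed in; nothing more can be done
None
```

The pail is hanging on the stand's twin hook and the job was handed in at about 26 s; hand-in gave no verdict.

**What I did:** I swung the bail upright with the pail on the table, lifted by the grip, and brought the pail in from the front. The resistance while pressing down peaked at about 13 N including the pail's weight. It then fell back to the pail's weight alone as both keepers passed. The wire met the rigid seat at z ≈ 0.196 m. I bore down there with about 12 N, then let go and backed the arm away.

**Last checks:**
- **Final picture:** the pail hangs level, with the wire under both keepers and the grip midway between the prongs.
- **At rest:** six pictures just before hand-in differed only by steady image noise, so the pail was still. The wrist force read about zero.
- **Disagreement:** before pressing, the top view put the wire 3–4 mm behind the slot's middle, while the side view put it on centre. I shifted it 1.2 mm forward, and it went in.
- **Not checked:** I did not measure the spool, dispenser or scissors afterwards. The planned path passed clear of all three.

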